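# Seat the blank carrier and hold the drill-guide arm at the red marker

### The arm

A 6-joint arm with a two-finger parallel gripper is mounted at the origin on the work surface. World frame = base frame: x ahead of the robot, y to its left, z up, the work surface at z = 0. Lengths are in m, angles in rad, forces in N, time in s.
With the tool pointing down it reaches from about 0.325 to 0.9 m from the base axis. Payload 6.1 kg.
Tool frame: the origin (TCP) lies on the centre line of the jaws, within the pads' length; the fingertips stand 22 mm ahead of it and the grasp point (between the pads) lies 3 mm ahead of it; z points along the fingers, y is the line along which they close (so a half turn about z gives the same grasp; the last joint's range is limited). The gripper opens to 85 mm and grips with 20 to 120 N. Pads are 22 mm wide; open, the fingers measure 114 mm over their backs; the gripper's body (76 mm by 85 mm) begins 54 mm behind the grasp point. The pads swing forward as they close: fully open they stand 13 mm farther back than shut.
Start: joints at [-0.126, 0.22, 1.526, -0, 1.395, -0.126], TCP at [0.625, -0, 0.253] pointing down, gripper open.
Joint ranges: [-2.98, 2.98], [-0.91, 2.08], [0.09, 2.57], [-1.24, 4.39], [0.2, 2.65], [-2.68, 2.68]. Speed limits (rad/s): [2.57, 2.57, 3.01, 3.14, 3.14, 3.14].

### API

Orientations are given as a unit quaternion [x, y, z, w].
In Python, from plant import manip gives the robot as it stands.
- The arm moves only by the tool apply_moves, never from a script. Its argument "increments" is one flat list of numbers, 7 for each row, row after row: the shift along the world's x, y, z scaled (see below), then the turn, a rotation vector about the world's x, y, z scaled (see below), then the opening, from 0 (shut) to 1 (fully open). In form: [dx, dy, dz, rx, ry, rz, fingers, dx, dy, dz, rx, ry, rz, fingers, ...]. A call has 1 to 5 rows; each row shifts and turns the commanded pose from where the row before left it; what a row does not reach is not made up. The controller multiplies each number of a shift by 300 mm and each number of a turn by 45 degrees. A row lasts 1/12 s, in which the tool goes at most 41.7 mm and 7.16 degrees, less where a joint would pass 70% of its speed; a pose out of reach is approached as far as the arm can. A call with a number of a shift or a turn outside -1 to 1 is refused whole. A call with a gripper value outside its range is refused whole. The fingers move at their own pace and stop on an object; "force" is the grip in N (left out, the last holds). Time passes only in rows, so rows that do not move let the fingers close. It gives the time, the measured TCP pose, the force, the opening and the grip force at its end, in the units of the state.
- manip.state(): the state, without advancing time (a new reading comes with each control period).
- manip.snapshot(name): name is "scene" or "side" or "wrist"; returns a dict with "pixels" (400x640x3 uint8, red, green, blue), "camera_matrix" (3x3 intrinsics, pixels), "dist" ([k1, k2, p1, p2, k3] as OpenCV has them; the pictures are not rectified), "extrinsics" (4x4, takes a point from camera to world coordinates); the wrist camera has in their place "T_tool_cam" (4x4, takes a point from camera to tool coordinates, whose origin is the TCP and whose axes are the flange's). Camera axes: x right, y down, z forward; pixel columns grow to the right and rows downward; lengths in m; the calibration is good to about 2 mm. A picture is of the moment at which its call begins: read the wrist's pose just before it. There is no depth.
- manip.close_job(): hands the job in; it is judged then, once.
The state is a dict: "t": time; "joints": joint angles; "dq": joint speeds; "joint_efforts": joint torques, N m; "tcp_pos": TCP position; "tool_rot": TCP orientation; "ft_force": force on the tool from outside, world axes, zero at the start; "ft_torque": the same for the moment, N m; "opening": finger opening in m; "gripper_force": force on a finger pad.
Only numpy, scipy, OpenCV 4.12 (cv2) and the standard library are available. Lean on these libraries where they do the work, as an engineer would, in place of code of your own. Each camera call takes 0.05 s, during which the arm holds its last target. There are 200 camera calls.

### The job

First take the square steel carrier by its yellow post and press it fully home into the nest of the drilling gauge, so that its plate is flush. Then push the red lock button all the way down to free the telescoping arm, pull the arm out by its blue grip until its black pointer stands against the red marker on the scale, and hold it there: the arm springs back if let go, so finish while still gripping the blue grip with the pointer at the marker. Leave the other things on the bench alone.

Things in the scene. Friction and masses are not known exactly. Their poses are not given: they have to be found in the camera images.
- carrier: Loose square steel plate 50 x 50 x 12 mm (0.15 to 0.29 kg) with chamfered foot, a thin U of brass on top and in its middle an upright square yellow post, 14 x 14 mm, from 12 to 40 mm above the origin, faces parallel to the plate's sides. Origin: centre of the underside; z up. Lies flat on the bench left or right of the gauge. Fits the nest in any quarter turn.
- gauge: Drilling gauge, fixed: aluminium plate 150 (x) x 320 (y) x 20 mm, origin at the centre of its underside on the bench, z up. A grey square tube on it (28 wide, axis at x = 35 mm, y -150 to 0, top 48 mm above the bench) holds the telescoping steel arm, which slides out at the tube's +y end. White scale with 10 mm ticks along the plate's +x edge.
- nest (a point): Floor centre of the nest, a square recess in the gauge's plate at (-40, 105) mm of the gauge's frame, opening 54 x 54 mm, 12 mm deep, sides along the gauge's x and y; floor 8 mm, mouth 20 mm above the bench. Axes as the gauge's. A carrier fully home has its origin here and its plate's top flush with the gauge's plate.
- lock_top (a point): Centre of the top face of the red round lock button, 22 mm diameter, on the tube at (35, -83) mm of the gauge's frame; when up, this face is 62 mm above the bench, 14 mm above the tube.
- lock (a joint): Travel of the lock button, m: 0 up (arm locked), 0.008 fully down (arm free). Push-pull plunger without a spring: about 3 N moves it down, and it stays where it is left.
- grip: Blue upright grip block on the telescoping arm's nose, 14 (x) x 22 (y) x 32 mm; origin at the centre of its underside, 46 mm above the bench (top at 78 mm). Axes as the gauge's. Just below its underside a flat bracket, 10 mm wide, reaches 61 mm from the grip towards -x with a brass guide bush at its end, which passes over a seated carrier's edge.
- gauge_arm (a joint): Extension of the telescoping arm, m: 0 fully in (as at the start), 0.12 fully out; grows as the grip moves along the gauge's +y. Locked, it cannot move. A return spring pulls it in with about 4 to 5 N, so it runs back if let go. At 0 the grip stands at (35, 30) mm of the gauge's frame.
- pointer (a point): Tip of the small black pointer on the arm's nose, on its +x side next to the scale; level with the grip's middle along the gauge's y; 24.5 mm above the bench.
- marker: Red marker clip fixed on the scale, 17 (x) x 8 (y) x 7 mm; origin on its underside, at the middle (along y) of its end facing the arm; y axis along the gauge's y. It sits 55 to 95 mm along +y from the pointer's place when the arm is fully in. The pointer passes 5 mm clear of it.
- tin: Bystander, not needed (sizes in mm): round aluminium tin with lid, 55 diameter, 24 tall. Origin: on its underside.
- clamp: Bystander, not needed (sizes in mm): wooden ring clamp with a steel band, lying, 150 long, 38 thick. Origin: on its underside.
- hammer: Bystander, not needed (sizes in mm): small hammer, lying, 220 long. Origin: on its underside.
- dish: Bystander, not needed (sizes in mm): brass bowl, 84 across, 30 tall. Origin: on its underside.
- pot: Bystander, not needed (sizes in mm): amber glass jar with black cap, 52 diameter, 55 tall. Origin: on its underside.
- pliers: Bystander, not needed (sizes in mm): pliers with green handles, lying flat, about 135 long, 9 thick. Origin: on its underside.
- disc: Bystander, not needed (sizes in mm): flat brass disc, 44 diameter, 4 thick. Origin: on its underside.
Mind the look-alikes: they are no part of the job. What is shaped like the carrier but pink or purple is not meant.

How it is judged:
By the outcome, as a careful person would: the job done as asked, in the order asked, and still so for the second after the job is handed in, while the arm keeps its last pose, push and grip.
It also fails if it takes over 64 s, if anything falls off the work surface, if the arm or the gripper's body presses on something with over 40 N, if the wrist force passes 120 N, or if a joint passes its speed limit or range.

## Working session

There is one attempt and no reset: what is moved stays moved. The work goes in short steps, Python scripts to look and compute and a tool call to move; the robot and the scene stay as the last step left them, time stands still between calls to the robot, and variables do not carry over. Pictures are saved under pics/ and viewed, at most 10 in all, crops included, and the job is handed in when it is done.

Besides the shell and the picture viewer there is one more tool, called in YAML: its name, and indented under it one key for each argument. apply_moves: Moves the arm, as the interface text tells. Shifts and turns lie within -1 to 1; 1 stands for 300 mm of shift or 45 degrees of turn. Its arguments: {"type":"object","properties":{"increments":{"type":"array","items":{"type":"number"}},"force":{"type":"number"}},"required":["increments"]}

```bash
mkdir -p pics; ls; cat > h.py <<'E'
import numpy as np, cv2
from plant import manip
from scipy.spatial.transform import Rotation as R
def snap(name):
    s=manip.state(); d=manip.snapshot(name)
    K=np.array(d["camera_matrix"]);D=np.array(d["dist"],float)
    if name=="wrist":
        T=np.eye(4);T[:3,:3]=R.from_quat(s["tool_rot"]).as_matrix();T[:3,3]=s["tcp_pos"]
        T=T@np.array(d["T_tool_cam"])
    else: T=np.array(d["extrinsics"])
    return np.array(d["pixels"]),K,D,T
def ray(uv,K,D,T):
    p=cv2.undistortPoints(np.array(uv,float).reshape(-1,1,2),K,D).reshape(-1,2)
    r=np.c_[p,np.ones(len(p))]@T[:3,:3].T
    return T[:3,3],r/np.linalg.norm(r,axis=1)[:,None]
def onz(uv,z,K,D,T):
    o,r=ray(uv,K,D,T); return o+r*((z-o[2])/r[:,2])[:,None]
def tri(o1,r1,o2,r2):
    A=np.c_[r1,-r2]; t=np.linalg.lstsq(A,o2-o1,rcond=None)[0]
    a=o1+t[0]*r1;b=o2+t[1]*r2
    return (a+b)/2,np.linalg.norm(a-b)
def proj(P,K,D,T):
    Ti=np.linalg.inv(T); return cv2.projectPoints(np.array(P,float).reshape(-1,3),cv2.Rodrigues(Ti[:3,:3])[0],Ti[:3,3],K,D)[0].reshape(-1,2)
def save(n,im): cv2.imwrite("pics/"+n,cv2.cvtColor(im,cv2.COLOR_RGB2BGR))
E
python3 - <<'E'
from h import *
for n in ["scene","side","wrist"]:
    v=snap(n); save(n+"0.png",v[0]); np.savez("pics/"+n+"0.npz",*v); print(n,v[3].round(3).tolist())
E
```

```text
pics
scene [[0.815, 0.494, -0.302, 0.923], [0.579, -0.683, 0.445, -0.579], [0.014, -0.538, -0.843, 1.151], [0.0, 0.0, 0.0, 1.0]]
side [[-0.755, -0.511, 0.41, 0.095], [-0.656, 0.588, -0.474, 0.525], [0.001, -0.627, -0.779, 0.903], [0.0, 0.0, 0.0, 1.0]]
wrist [[1.0, -0.0, -0.002, 0.625], [-0.001, -0.948, -0.319, 0.082], [-0.002, 0.319, -0.948, 0.373], [0.0, 0.0, 0.0, 1.0]]
```

View pics/scene0.png

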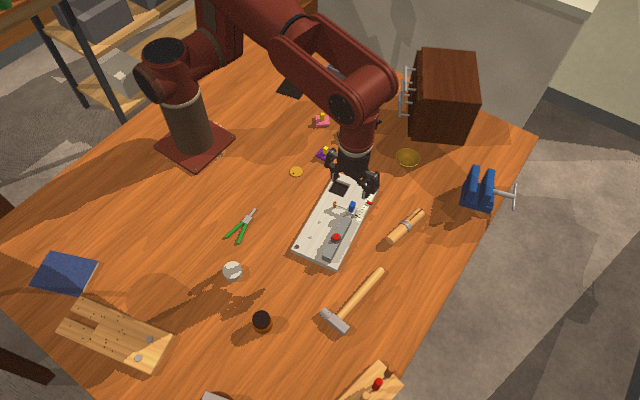

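View pics/side0.png

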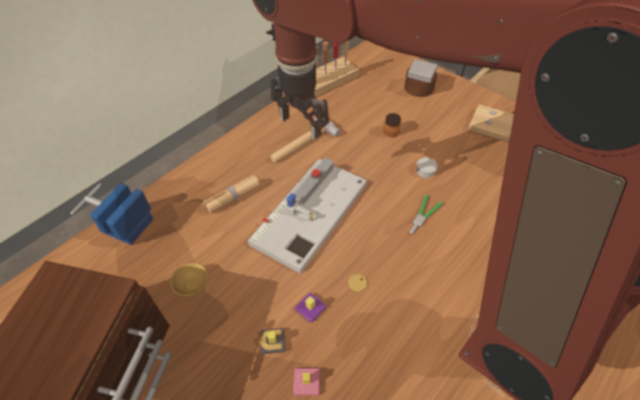

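The scene view shows the gauge at about (335,222), with the nest at (340,187), grip at (351,206), lock at (336,238) and marker at (369,203). In the side view the grey carrier is at (271,338), purple and pink look-alikes at (310,305) and (306,380), the nest at (300,245), grip at (291,200), lock at (316,173) and marker at (266,220).

```bash
python3 - <<'E'
from h import *
L=lambda n:[np.load("pics/%s0.npz"%n)["arr_%d"%i] for i in range(4)]
s=L("side");c=L("scene")
for n,uv,z in [("carrier post",(271,336),.04),("purple",(310,302),.04),("pink",(306,377),.04),("nest",(300,245),.015),("grip",(291,200),.07),("lock",(316,173),.062),("marker",(266,220),.025),("c1",(251,241),.02),("c2",(302,268),.02),("c3",(367,182),.02),("c4",(320,160),.02)]:
    print(n,onz(uv,z,*s[1:]).round(3))
for n,a,b in [("lock",(336,238),(316,173)),("grip",(351,206),(291,200)),("marker",(369,203),(266,220)),("nest",(340,187),(300,245))]:
    o,r=ray(a,*c[1:]);o2,r2=ray(b,*s[1:]);print(n,tri(o,r[0],o2,r2[0]))
print(manip.state())
E
```

```text
carrier post [[0.406 0.332 0.04 ]]
purple [[0.397 0.225 0.04 ]]
pink [[0.298 0.346 0.04 ]]
nest [[0.523 0.122 0.015]]
grip [[0.602 0.066 0.07 ]]
lock [[ 0.62  -0.045  0.062]]
marker [[0.632 0.128 0.025]]
c1 [[0.617 0.193 0.02 ]]
c2 [[0.475 0.167 0.02 ]]
c3 [[ 0.523 -0.138  0.02 ]]
c4 [[ 0.671 -0.118  0.02 ]]
lock (array([ 0.62710485, -0.05239348,  0.0513085 ]), np.float64(0.00027125413537626723))
grip (array([0.60600501, 0.06088137, 0.06143928]), np.float64(0.002661951861091905))
marker (array([0.63346849, 0.12623918, 0.02164162]), np.float64(0.0009892319516439743))
nest (array([0.5228001 , 0.12457873, 0.01834149]), np.float64(0.0028353441737200883))
{'t': 0.15, 'joints': array([-1.26116377e-01,  2.21033299e-01,  1.52734140e+00, -9.72870240e-06,
        1.39472012e+00, -1.26137003e-01]), 'dq': array([-0.00106951, -0.00078326, -0.00380205,  0.00088848,  0.0006141 ,
        0.00199346]), 'joint_efforts': array([ 5.24838761e-04, -4.97483325e+01, -3.89904678e+01, -1.73041117e-04,
        7.14129725e-03, -8.50862284e-05]), 'tcp_pos': array([6.24565742e-01, 3.79851345e-05, 2.52461424e-01]), 'tool_rot': array([ 7.07098684e-01,  7.07114479e-01, -4.63853308e-04, -5.90750674e-04]), 'ft_force': array([ 0.02752515, -0.65113798, -0.07380045]), 'ft_torque': array([ 0.02757598,  0.02389315, -0.00754785]), 'gripper_force': 0.0, 'opening': 0.08523897373632197}
```

View pics/wrist0.png

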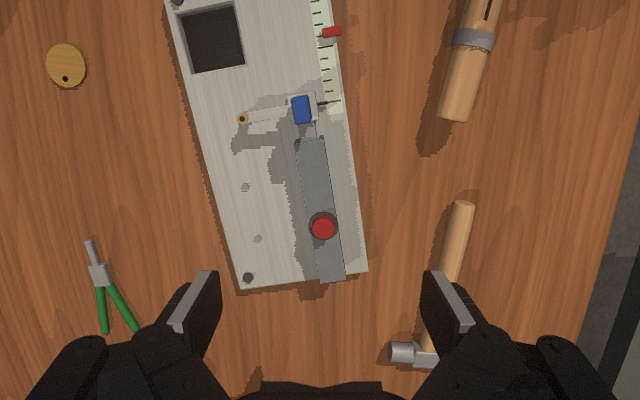

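The wrist view shows the gauge yawed about +10°: the nest at (212,38), grip at (302,108), lock at (322,226) and marker at (331,32). Next I move towards the nest and carrier for a second wrist view.

apply_moves:
  increments: [-0.07,0.093,0,0,0,0,1,-0.07,0.093,0,0,0,0,1,-0.07,0.093,0,0,0,0,1,-0.07,0.093,0,0,0,0,1,-0.07,0.093,0,0,0,0,1]

```text
t: 0.57
tcp_pos: [0.5187, 0.1404, 0.2529]
tool_rot: [0.707, 0.707, -0.0, -0.0]
ft_force: [-0.1, -0.4, 0.5]
opening: 0.0856
gripper_force: 0.0
```

```bash
python3 - <<'E'
from h import *
v=snap("wrist"); save("wrist1.png",v[0]); np.savez("pics/wrist1.npz",*v); print(v[3].round(4).tolist(), manip.state()["t"],manip.state()["tcp_pos"])
E
```

```text
[[1.0, -0.0011, -0.001, 0.5194], [-0.0013, -0.9476, -0.3195, 0.2227], [-0.0006, 0.3195, -0.9476, 0.3736], [0.0, 0.0, 0.0, 1.0]] 0.6167 [0.51526953 0.145134   0.25278416]
```

apply_moves:
  increments: [-0.08,0.093,0,0,0,0,1,-0.08,0.093,0,0,0,0,1,-0.08,0.093,0,0,0,0,1,-0.08,0.093,0,0,0,0,1,-0.08,0.093,0,0,0,0,1]

```text
t: 1.03
tcp_pos: [0.3987, 0.2799, 0.2532]
tool_rot: [0.707, 0.707, -0.0, -0.0]
ft_force: [0.2, 1.7, -0.5]
opening: 0.0855
gripper_force: 0.0
```

```bash
python3 - <<'E'
from h import *
v=snap("wrist"); save("wrist2.png",v[0]); np.savez("pics/wrist2.npz",*v); print(v[3].round(4).tolist(), manip.state()["t"],manip.state()["tcp_pos"])
E
```

```text
[[1.0, -0.0011, -0.0004, 0.3993], [-0.0012, -0.9476, -0.3195, 0.3621], [-0.0, 0.3195, -0.9476, 0.3739], [0.0, 0.0, 0.0, 1.0]] 1.0833 [0.39466465 0.28417936 0.25313127]
```

View pics/wrist2.png

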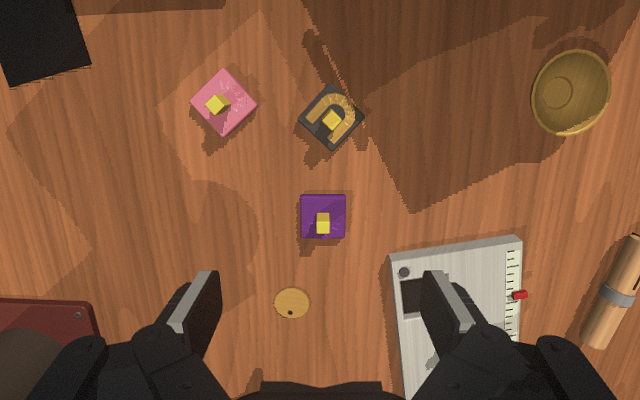

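View pics/wrist1.png

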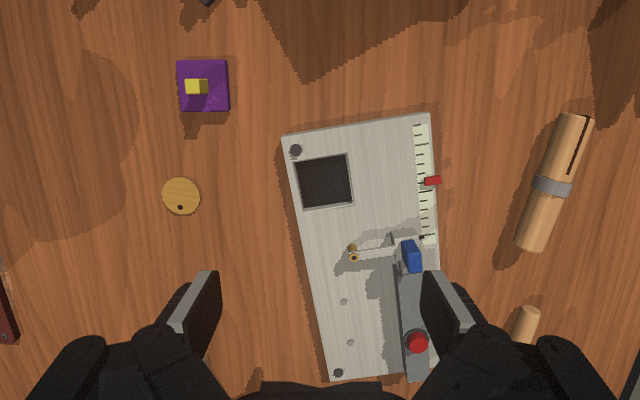

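In the wrist2 view the steel carrier, a diamond with the brass U, is at (332,118). The purple one is at (323,217) and the pink one at (224,103). In wrist1 the nest is at (325,182), grip at (412,256), lock at (417,343) and marker at (432,181).

```bash
cat >> h.py <<'E'
def L(n): 
    f=np.load("pics/%s.npz"%n); return [f["arr_%d"%i] for i in range(4)]
def blob(im,lo,hi,near,rad=60,big=True):
    m=cv2.inRange(cv2.cvtColor(im,cv2.COLOR_RGB2HSV),np.array(lo),np.array(hi))
    k=np.zeros_like(m);cv2.circle(k,near,rad,255,-1);m&=k
    cs=cv2.findContours(m,cv2.RETR_EXTERNAL,cv2.CHAIN_APPROX_NONE)[0]
    return max(cs,key=cv2.contourArea)
def cen(c): M=cv2.moments(c);return (M["m10"]/M["m00"],M["m01"]/M["m00"])
def quad(c): return cv2.boxPoints(cv2.minAreaRect(c))
E
cat > m.py <<'E'
from h import *
a=L("wrist0");b=L("wrist1");c=L("wrist2")
def nest(v,near):
    ct=blob(v[0],(0,0,0),(179,255,75),near,45); e=cv2.approxPolyDP(cv2.convexHull(ct),6,True).reshape(-1,2); return ct,e
for v,near in((a,(212,38)),(b,(325,182))):
    ct,e=nest(v,near); print("nest",cv2.contourArea(ct),e.tolist(),cen(ct)); P=onz(e,.02,*v[1:]);print(P.round(4).tolist(),P.mean(0).round(4))
    print([ (round(float(np.hypot(*d[:2])),4),round(float(np.degrees(np.arctan2(d[1],d[0]))),2)) for d in np.roll(P,-1,0)-P])
R1=((0,130,90),(8,255,255));
def two(n,lo,hi,na,nb,v=a,w=b,rad=18):
    p=cen(blob(v[0],lo,hi,na,rad));q=cen(blob(w[0],lo,hi,nb,rad))
    o,r=ray(p,*v[1:]);o2,r2=ray(q,*w[1:]);print(n,p,q,tri(o,r[0],o2,r2[0]))
two("lock",(0,120,70),(8,255,255),(322,226),(417,343))
two("marker",(0,120,70),(8,255,255),(331,32),(432,181))
two("grip",(105,100,50),(125,255,255),(302,108),(412,256),rad=22)
for n,near in(("post",(332,120)),):
    ct=blob(c[0],(20,120,140),(32,255,255),near,14); print(n,cv2.contourArea(ct),cen(ct),quad(ct).tolist(),onz(cen(ct),.04,*c[1:]))
ct=blob(c[0],(0,0,0),(179,120,85),(332,118),42);print("plate",cv2.contourArea(ct),cv2.approxPolyDP(cv2.convexHull(ct),5,True).reshape(-1,2).tolist())
for v,cs in((b,[(282,136),(430,113)]),):
    print(onz(cs,.02,*v[1:]))
E
python3 m.py; python3 -c "
from h import *
b=L('wrist2');im=b[0][70:170,280:390];save('c.png',cv2.resize(im,(770,700)[:2] if 0 else (660,600),interpolation=cv2.INTER_NEAREST))"
```

```text
nest 3130.5 [[232, 4], [244, 63], [194, 72], [177, 15]] (212.53809295639675, 38.079273811425224)
[[0.5441, 0.1537, 0.02], [0.5523, 0.1023, 0.02], [0.5036, 0.0949, 0.02], [0.4923, 0.1456, 0.02]] [0.5231 0.1241 0.02  ]
[(0.052, -80.99), (0.0492, -171.35), (0.052, 102.55), (0.0524, 8.83)]
nest 2241.5 [[344, 154], [351, 200], [304, 207], [295, 162]] (323.46947728455643, 180.79106253253028)
[[0.5427, 0.1552, 0.02], [0.5511, 0.1061, 0.02], [0.5012, 0.0983, 0.02], [0.4928, 0.147, 0.02]] [0.522  0.1267 0.02  ]
[(0.0498, -80.35), (0.0504, -171.12), (0.0494, 99.79), (0.0505, 9.33)]
lock (322.7917194761301, 226.8132657372201) (417.25320512820514, 342.15544871794873) (array([ 0.62675324, -0.04956292,  0.05589286]), np.float64(0.00020167159805969029))
marker (331.51564185544765, 31.028047464940666) (432.5751879699248, 179.9862155388471) (array([0.63448848, 0.12923858, 0.0242721 ]), np.float64(0.00020806961565540439))
grip (301.0987951807229, 109.15903614457831) (412.7113358617783, 256.24483775811206) (array([0.6086031 , 0.06261625, 0.06537721]), np.float64(0.001285524765229101))
post 202.5 (331.7810699588477, 119.65432098765432) [[320.0000305175781, 119.0], [330.5000305175781, 108.5], [342.0000305175781, 120.0], [331.5000305175781, 130.5]] [[0.40960106 0.33069694 0.04      ]]
plate 950.5 [[328, 83], [364, 116], [333, 150], [298, 120]]
[[0.48046494 0.17350733 0.02      ]
 [0.62681503 0.1962973  0.02      ]]
```

View pics/c.png

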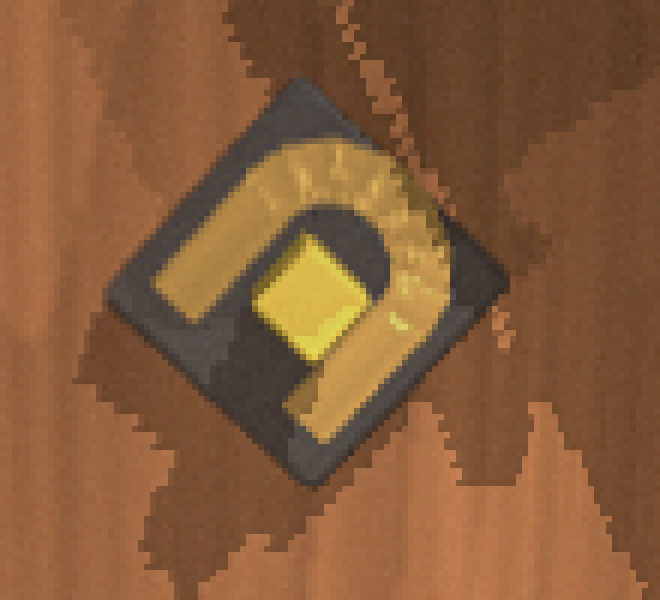

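```bash
python3 - <<'E'
from h import *
c=L("wrist2")
P=onz([(330,83),(365,117.5),(332,151.3),(298,119.7)],.012,*c[1:]);print(P.round(4).tolist(),P.mean(0))
print([(round(float(np.hypot(*d[:2])),4),round(float(np.degrees(np.arctan2(d[1],d[0]))),1)) for d in np.roll(P,-1,0)-P])
Q=onz([(c0/6+280,r/6+70) for c0,r in [(308,233),(372,303),(316,362),(252,300)]],.04,*c[1:]);print(Q.mean(0))
print([(round(float(np.hypot(*d[:2])),4),round(float(np.degrees(np.arctan2(d[1],d[0]))),1)) for d in np.roll(Q,-1,0)-Q])
s=L("side0"); ct=blob(s[0],(20,120,120),(34,255,255),(271,336),14);o,r=ray(cen(ct),*s[1:]);o2,r2=ray((331.8,119.6),*c[1:]);print(cen(ct),tri(o,r[0],o2,r2[0]))
print(manip.state()["joints"].round(3))
E
```

```text
[[0.4084, 0.3635, 0.012], [0.4439, 0.3302, 0.012], [0.411, 0.2959, 0.012], [0.3764, 0.3281, 0.012]] [0.40992912 0.32941578 0.012     ]
[(0.0486, -43.1), (0.0476, -133.8), (0.0472, 137.0), (0.0477, 47.9)]
[0.40981166 0.33041824 0.04      ]
[(0.0146, -46.6), (0.0125, -133.4), (0.0138, 136.3), (0.0133, 49.7)]
(270.8786231884058, 335.70108695652175) (array([0.40993239, 0.32991243, 0.030516  ]), np.float64(0.00011978452082001631))
[ 0.459 -0.116  1.877  0.005  1.382  0.455]
```

apply_moves:
  increments: [0,0.034,-0.07,0,0,0.149,0.41,0,0.034,-0.07,0,0,0.149,0.41,0,0.034,-0.07,0,0,0.149,0.41,0,0.034,-0.07,0,0,0.149,0.41,0,0.034,-0.07,0,0,0.149,0.41]

```text
t: 1.5
tcp_pos: [0.4, 0.3302, 0.1472]
tool_rot: [0.47, 0.882, -0.0, 0.0]
ft_force: [0.8, 0.3, 0.6]
opening: 0.035
gripper_force: 0.0
```

apply_moves:
  increments: [0,0,-0.07,0,0,0.149,0.41,0,0,0,0,0,0.149,0.41,0,0,0,0,0,0,0.41,0,0,0,0,0,0,0.41]

```text
t: 1.83
tcp_pos: [0.4002, 0.3298, 0.1271]
tool_rot: [0.369, 0.93, -0.0, -0.0]
ft_force: [1.2, 0.8, 0.1]
opening: 0.0352
gripper_force: 0.0
```

```bash
python3 - <<'E'
from h import *
v=snap("wrist"); save("wrist3.png",v[0]); np.savez("pics/wrist3.npz",*v); s=manip.state(); print(s["tcp_pos"],s["opening"],s["joints"].round(3)); m=R.from_quat(s["tool_rot"]).as_matrix();print(np.degrees(np.arctan2(m[1,1],m[0,1])))
print(proj([.41,.33,.04],*v[1:]))
E
```

```text
[0.40060292 0.33004426 0.12782464] 0.03493397303172128 [ 0.537  0.097  1.915 -0.     1.129 -0.278]
46.71138544081753
[[330.93873336 230.18325006]]
```

View pics/wrist3.png

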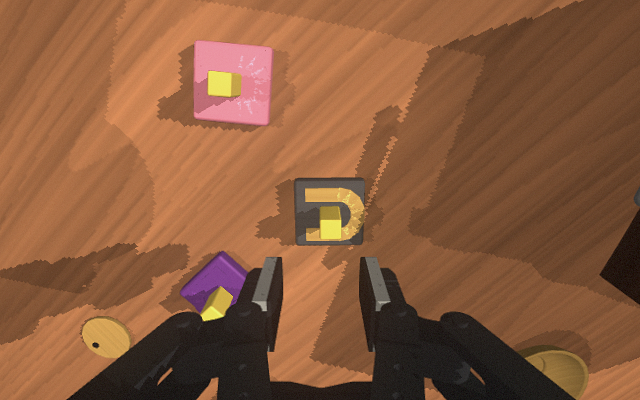

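The view shows the steel carrier square to the jaws, with its post top at (331,231), where it was predicted. I descend and grip.

apply_moves:
  increments: [0.032,0,-0.05,0,0,0,0.41,0,0,-0.08,0,0,0,0.41,0,0,-0.08,0,0,0,0.41,0,0,-0.06,0,0,0,0.41,0,0,-0.02,0,0,0,0.41]
  force: 60

```text
t: 2.3
tcp_pos: [0.4087, 0.3291, 0.0384]
tool_rot: [0.368, 0.93, -0.001, -0.001]
ft_force: [-0.2, -0.7, 0.4]
opening: 0.0345
gripper_force: 0.0
```

apply_moves:
  increments: [0,0,0,0,0,0,0.41,0,0,0,0,0,0,0,0,0,0,0,0,0,0,0,0,0,0,0,0,0,0,0,0,0,0,0,0]
  force: 60

```text
t: 2.72
tcp_pos: [0.411, 0.3308, 0.0422]
tool_rot: [0.367, 0.93, 0.001, 0.001]
ft_force: [0.8, 0.3, 6.4]
opening: 0.0123
gripper_force: 60.2
```

apply_moves:
  increments: [0,0,0.03,0,0,0,0,0,0,0.06,0,0,0,0,0,0,0.08,0,0,0,0,0,0,0.08,0,0,0,0,0,0,0,0,0,0,0]

```text
t: 3.13
tcp_pos: [0.4123, 0.3317, 0.1209]
tool_rot: [0.367, 0.93, 0.003, 0.003]
ft_force: [1.3, 1.0, -0.7]
opening: 0.0127
gripper_force: 59.3
```

apply_moves:
  increments: [0.05,-0.09,0,0,0,-0.11,0,0.05,-0.09,0,0,0,-0.11,0,0.05,-0.09,0,0,0,-0.11,0,0.05,-0.09,0,0,0,-0.11,0,0.05,-0.09,0,0,0,-0.11,0]

```text
t: 3.55
tcp_pos: [0.4844, 0.1937, 0.115]
tool_rot: [0.559, 0.829, -0.0, -0.0]
ft_force: [0.5, 0.8, -1.9]
opening: 0.0127
gripper_force: 59.3
```

apply_moves:
  increments: [0.05,-0.09,0,0,0,-0.11,0,0.05,-0.09,0,0,0,-0.11,0,0.025,-0.052,0,0,0,-0.072,0,0,0,0,0,0,0,0,0,0,0,0,0,0,0]

```text
t: 3.97
tcp_pos: [0.5218, 0.1246, 0.1148]
tool_rot: [0.65, 0.76, -0.0, -0.001]
ft_force: [0.4, 0.5, -2.1]
opening: 0.0127
gripper_force: 59.3
```

```bash
python3 - <<'E'
from h import *
v=snap("wrist"); save("wrist4.png",v[0]); np.savez("pics/wrist4.npz",*v); s=manip.state(); print(s["tcp_pos"],s["opening"],s["gripper_force"],s["ft_force"],s["joints"].round(3)); m=R.from_quat(s["tool_rot"]).as_matrix();print(np.degrees(np.arctan2(m[1,1],m[0,1])))
for n in("scene","side"):
    w=snap(n);save(n+"4.png",w[0]);np.savez("pics/%s4.npz"%n,*w)
E
```

```text
[0.5214124  0.12539767 0.11477205] 0.012173891663046997 59.26357984542847 [-0.30538651 -0.24743314 -2.31398284] [ 8.900e-02  1.560e-01  1.877e+00  1.000e-03  1.110e+00 -6.900e-02]
9.046997191078601
```

View pics/wrist4.png

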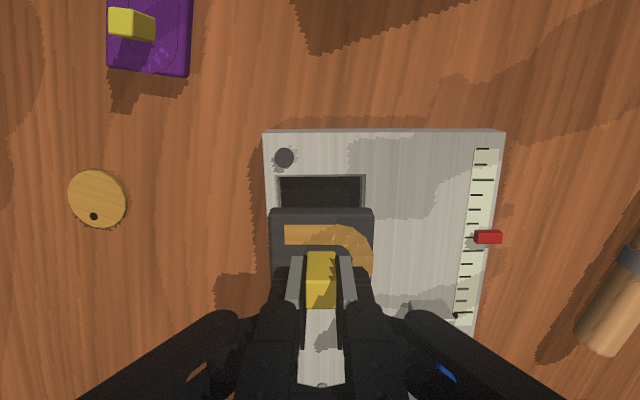

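The view shows the carrier held square, with its plate's front edge from (271,209) to (373,209). The nest's far edge runs from (277,175) to (365,174) and the gauge's end edge from (263,131) to (505,131).

```bash
python3 - <<'E'
from h import *
v=L("wrist4"); P=onz([(277.5,175.5),(365,174.5),(264,131),(505,131)],.02,*v[1:]);print(P.round(4))
for i in(0,2): d=P[i+1]-P[i];print(np.hypot(*d[:2]),np.degrees(np.arctan2(d[1],d[0])))
y=np.radians(9.0);ex=np.array([np.cos(y),np.sin(y)]);ey=np.array([-np.sin(y),np.cos(y)])
print("nest from far edge",(P[0]+P[1])[:2]/2-ey*.027,"from ends",P[2,:2]+.035*ex-.055*ey,P[3,:2]-.115*ex-.055*ey)
C=onz([(271,210),(374,210)],.0848,*v[1:]);print(C, "carrier",(C[0]+C[1])[:2]/2-ey*.025)
d=C[1]-C[0];print(np.hypot(*d[:2]),np.degrees(np.arctan2(d[1],d[0])))
for n in("side4",):
    w=L(n);print(proj([[*( .5225,.1255),.02]],*w[1:]))
E
```

```text
[[0.4911 0.1475 0.02  ]
 [0.5454 0.1567 0.02  ]
 [0.4797 0.1739 0.02  ]
 [0.6258 0.1976 0.02  ]]
0.05512044408368969 9.603100546889605
0.14801910503175758 9.21098421795441
nest from far edge [0.52249579 0.12542676] from ends [0.52286102 0.125031  ] [0.52081825 0.12525931]
[[0.49565248 0.14849249 0.0848    ]
 [0.5419927  0.15577722 0.0848    ]] carrier [0.52273345 0.12744264]
0.04690931698348955 8.933839607064218
[[299.20347876 244.86730217]]
```

apply_moves:
  increments: [0,0,-0.06,0,0,0,0,0,0,-0.06,0,0,0,0,0,0,-0.04,0,0,0,0,0,0,0,0,0,0,0,0,0,0,0,0,0,0]

```text
t: 4.53
tcp_pos: [0.521, 0.126, 0.0665]
tool_rot: [0.649, 0.761, -0.001, -0.001]
ft_force: [-0.7, 1.0, -1.4]
opening: 0.0124
gripper_force: 59.2
```

```bash
python3 - <<'E'
from h import *
v=snap("wrist"); np.savez("pics/wrist5.npz",*v); s=manip.state(); print(s["tcp_pos"],s["ft_force"],s["opening"])
im=v[0][120:320,200:520];save("wrist5.png",cv2.resize(im,(800,500),interpolation=cv2.INTER_NEAREST))
print(proj([.5222,.1253,.02],*v[1:]))
E
```

```text
[0.52201178 0.12592463 0.06754476] [-0.68444441  0.16972686 -0.89089044] 0.012763326225300126
[[321.96612288 250.46506387]]
```

View pics/wrist5.png

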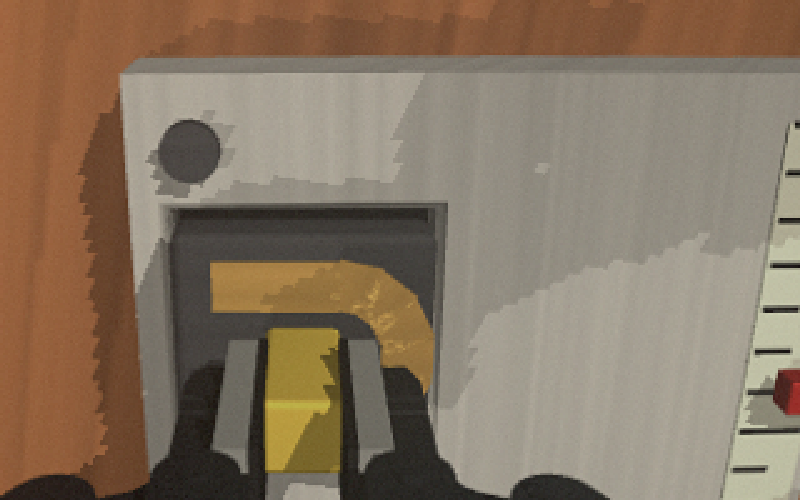

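The crop shows the carrier just above the nest and within its outline: the nest's far corners are at (165,205) and (446,204), and the carrier's top far corners at about (174,234) and (437,234).

```bash
python3 - <<'E'
from h import *
v=L("wrist5"); f=lambda l:[(200+a/2.5,120+b/2.5) for a,b in l]
y=np.radians(9.1);M=np.array([[np.cos(y),np.sin(y)],[-np.sin(y),np.cos(y)]])
g=lambda P:(P[:,:2]-[.5222,.1253])@M.T*1000
print("nest far corners",g(onz(f([(165,205),(446,204)]),.02,*v[1:])).round(1))
for z in(.0355,.0375): print("carrier top",g(onz(f([(174,234),(437,234)]),z,*v[1:])).round(1))
print("gauge",g(onz(f([(122,73)]),.02,*v[1:])).round(1))
s=g(np.array([manip.state()["tcp_pos"]]));print("tcp",s)
G=cv2.cvtColor(v[0],cv2.COLOR_RGB2GRAY);print(G[195:222,300].tolist(),G[215,255:400:1].tolist())
E
```

```text
nest far corners [[-28.1  26.9]
 [ 28.3  27.1]]
carrier top [[-24.1  26.4]
 [ 24.3  26.5]]
carrier top [[-23.8  27.2]
 [ 23.9  27.2]]
gauge [[-35.1  53.5]]
tcp [[-0.08705653  0.64653456]]
[141, 142, 146, 141, 145, 144, 104, 80, 56, 37, 44, 37, 45, 57, 56, 59, 61, 58, 65, 70, 75, 70, 73, 71, 72, 71, 69] [162, 165, 163, 165, 162, 165, 168, 170, 131, 92, 124, 131, 118, 74, 58, 62, 74, 74, 73, 75, 70, 72, 74, 69, 75, 73, 77, 73, 74, 75, 76, 72, 74, 73, 75, 75, 70, 73, 75, 71, 74, 76, 73, 74, 75, 75, 73, 71, 73, 74, 76, 71, 73, 73, 73, 76, 75, 74, 73, 75, 73, 74, 73, 79, 73, 78, 75, 77, 74, 73, 74, 74, 77, 75, 76, 76, 72, 76, 76, 72, 72, 74, 73, 71, 68, 73, 71, 73, 73, 74, 72, 73, 75, 70, 75, 68, 74, 72, 75, 73, 74, 75, 72, 76, 71, 69, 77, 74, 69, 74, 76, 74, 73, 74, 73, 74, 75, 73, 70, 94, 93, 89, 80, 127, 143, 140, 140, 141, 138, 140, 140, 139, 145, 144, 146, 146, 143, 143, 141, 144, 140, 142, 143, 137, 140]
```

apply_moves:
  increments: [0.001,-0.006,0,0,0,0,0,0,0,-0.013,0,0,0,0,0,0,-0.013,0,0,0,0,0,0,-0.013,0,0,0,0,0,0,0,0,0,0,0]

```text
t: 5.0
tcp_pos: [0.5217, 0.1235, 0.0547]
tool_rot: [0.649, 0.761, -0.0, -0.001]
ft_force: [0.3, -0.6, -2.2]
opening: 0.0124
gripper_force: 59.2
```

apply_moves:
  increments: [0,0,-0.01,0,0,0,0,0,0,-0.01,0,0,0,0,0,0,0,0,0,0,0]

```text
t: 5.25
tcp_pos: [0.5227, 0.1236, 0.0502]
tool_rot: [0.649, 0.761, 0.0, 0.0]
ft_force: [-2.3, -0.6, 5.6]
opening: 0.0123
gripper_force: 60.2
```

apply_moves:
  increments: [0,0,-0.01,0,0,0,0,0,0,-0.01,0,0,0,0,0,0,0,0,0,0,0]

```text
t: 5.5
tcp_pos: [0.5229, 0.1237, 0.05]
tool_rot: [0.649, 0.761, -0.001, -0.001]
ft_force: [-27.2, -4.1, 56.8]
opening: 0.0127
gripper_force: 66.7
```

```bash
python3 - <<'E'
from h import *
s=manip.state(); print(s["tcp_pos"],s["ft_force"],s["opening"],s["ft_torque"])
E
```

```text
[0.52292419 0.12367253 0.05000143] [-27.21659548  -4.07061076  56.79039785] 0.012679703297837458 [-0.66958274  4.5420794   0.01713425]
```

apply_moves:
  increments: [0,0,0.015,0,0,0,0,0,0,0,0,0,0,0,0,0,0,0,0,0,0.41,0,0,0,0,0,0,0.41,0,0,0,0,0,0,0.41]

```text
t: 5.92
tcp_pos: [0.5223, 0.1236, 0.0477]
tool_rot: [0.649, 0.761, -0.0, -0.0]
ft_force: [-0.0, -0.1, -0.7]
opening: 0.0351
gripper_force: 0.0
```

apply_moves:
  increments: [0,0,0.04,0,0,0,0.41,0,0,0.08,0,0,0,0.41,0,0,0.1,0,0,0,0.41,-0.02,0.1,0.1,0,0,0,0.41,0,0,0,0,0,0,0.41]

```text
t: 6.33
tcp_pos: [0.52, 0.156, 0.1504]
tool_rot: [0.649, 0.761, 0.005, 0.003]
ft_force: [1.9, 0.8, 1.2]
opening: 0.0346
gripper_force: 0.0
```

```bash
python3 - <<'E'
from h import *
v=snap("wrist"); np.savez("pics/wrist6.npz",*v); s=manip.state(); print(s["tcp_pos"],s["ft_force"],s["opening"])
save("wrist6.png",v[0])
print(proj([[.5222,.1253,.02],[.5222,.1253,.048]],*v[1:]))
E
```

```text
[0.51908644 0.15465914 0.1477898 ] [ 1.22658662 -0.82818335  0.73236712] 0.03495459811588697
[[314.79862626 237.06276592]
 [314.60061739 253.4016553 ]]
```

View pics/wrist6.png

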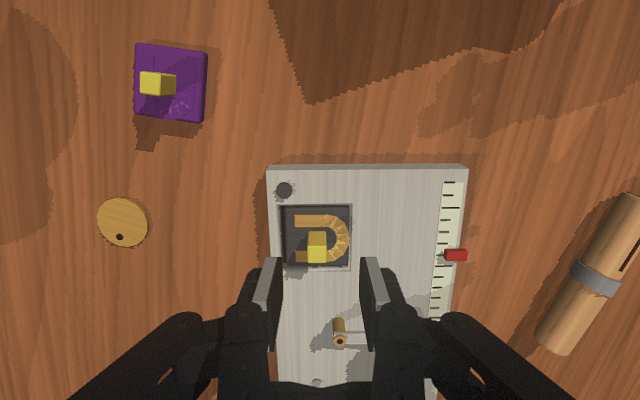

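The view shows the carrier sitting in the nest, with its plate at (316,237) level with the gauge and its post top at (317,246). Pressing stopped at TCP z = 0.050, 8 mm above the bench grasp height, which matches fully home. Next is the lock.

apply_moves:
  increments: [0.06,-0.113,0,0,0,0,0,0.06,-0.113,0,0,0,0,0,0.06,-0.113,0,0,0,0,0,0.06,-0.113,0,0,0,0,0,0.06,-0.113,0,0,0,0,0]

```text
t: 6.8
tcp_pos: [0.6064, -0.0186, 0.1422]
tool_rot: [0.649, 0.761, -0.001, -0.001]
ft_force: [1.3, -0.5, -0.5]
opening: 0.0
gripper_force: 0.0
```

apply_moves:
  increments: [0.06,-0.113,0,0,0,0,0,0,0,-0.07,0,0,0,0,0,0,-0.07,0,0,0,0,0,0,0,0,0,0,0,0,0,0,0,0,0,0]

```text
t: 7.22
tcp_pos: [0.6224, -0.0507, 0.0988]
tool_rot: [0.649, 0.761, -0.001, -0.002]
ft_force: [0.3, 0.2, 0.5]
opening: -0.0
gripper_force: 0.0
```

```bash
python3 - <<'E'
from h import *
v=snap("wrist"); np.savez("pics/wrist7.npz",*v); s=manip.state(); print(s["tcp_pos"],s["ft_force"],s["opening"],proj([.6263,-.049,.062],*v[1:]))
save("wrist7.png",v[0])
a=L("wrist6"); 
w=snap("side");np.savez("pics/side7.npz",*w)
p=cen(blob(a[0],(20,120,140),(32,255,255),(317,246),22)); px=proj([.522,.1255,.045],*w[1:])[0]
q=cen(blob(w[0],(20,120,120),(34,255,255),tuple(int(t) for t in px),12)); print(p,px,q)
o,r=ray(p,*a[1:]);o2,r2=ray(q,*w[1:]);print(tri(o,r[0],o2,r2[0]))
E
```

```text
[ 0.62374013 -0.05055945  0.10055532] [ 0.39507956 -0.74481799 -0.04926579] -6.364718817287069e-05 [[328.2442288  255.83978052]]
(316.65449010654487, 247.15707762557076) [298.87864511 239.05556674] (298.7270531400966, 241.18599033816423)
(array([0.52389567, 0.1242163 , 0.03376083]), np.float64(0.0012611534692079634))
```

View pics/wrist7.png

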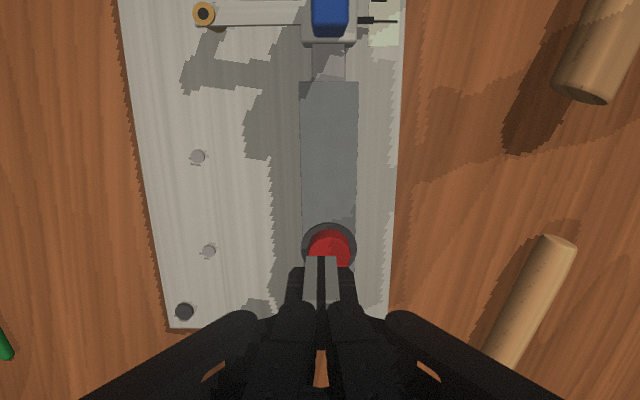

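The view shows the red button at (330,248), with the shut tips a little left of its centre, so I shift +2.5 mm in x and +1.5 mm in y. That was the 11th picture, one over the allowed ten, so from here I work from numbers only.

apply_moves:
  increments: [0.009,0.005,-0.02,0,0,0,0,0,0,-0.027,0,0,0,0,0,0,-0.007,0,0,0,0,0,0,-0.007,0,0,0,0,0,0,0,0,0,0,0]

```text
t: 7.73
tcp_pos: [0.627, -0.0488, 0.0826]
tool_rot: [0.649, 0.761, -0.0, -0.0]
ft_force: [-0.6, -0.4, -0.8]
opening: -0.0001
gripper_force: 0.0
```

apply_moves:
  increments: [0,0,-0.007,0,0,0,0,0,0,-0.007,0,0,0,0,0,0,0,0,0,0,0]

```text
t: 7.98
tcp_pos: [0.6274, -0.0491, 0.0787]
tool_rot: [0.649, 0.761, 0.0, 0.0]
ft_force: [-0.0, -0.0, 0.2]
opening: -0.0003
gripper_force: 0.0
```

apply_moves:
  increments: [0,0,-0.005,0,0,0,0,0,0,-0.005,0,0,0,0,0,0,0,0,0,0,0]

```text
t: 8.23
tcp_pos: [0.6275, -0.0491, 0.076]
tool_rot: [0.649, 0.761, 0.0, 0.0]
ft_force: [-0.6, -0.4, 3.6]
opening: 0.0003
gripper_force: 2.0
```

apply_moves:
  increments: [0,0,-0.004,0,0,0,0,0,0,0,0,0,0,0]

```text
t: 8.4
tcp_pos: [0.6276, -0.0492, 0.076]
tool_rot: [0.649, 0.761, 0.0, 0.0]
ft_force: [-4.8, 1.9, 11.0]
opening: 0.0002
gripper_force: 5.5
```

apply_moves:
  increments: [0,0,-0.004,0,0,0,0,0,0,0,0,0,0,0]

```text
t: 8.57
tcp_pos: [0.6277, -0.0492, 0.0759]
tool_rot: [0.649, 0.761, 0.0, 0.0]
ft_force: [-8.4, 1.5, 18.2]
opening: -0.0003
gripper_force: 8.9
```

apply_moves:
  increments: [0,0,0.04,0,0,0,0,0,0,0.08,0,0,0,0,0,0,0.08,0,0,0,0,0,0,0,0,0,0,0,0,0,0,0,0,0,0]

```text
t: 8.98
tcp_pos: [0.6287, -0.0496, 0.1354]
tool_rot: [0.649, 0.761, 0.001, 0.002]
ft_force: [0.5, -0.9, 0.1]
opening: -0.0004
gripper_force: 0.0
```

```bash
python3 - <<'E'
from h import *
v=snap("wrist"); np.savez("pics/wrist8.npz",*v); s=manip.state(); print(s["tcp_pos"],s["joints"].round(3))
ct=blob(v[0],(105,100,50),(125,255,255),(320,90),110);p=cen(ct)
print(cv2.contourArea(ct),p,cv2.boundingRect(ct))
o,r=ray(p,*v[1:])
for n in("wrist0","wrist1"):
    a=L(n);q=cen(blob(a[0],(105,100,50),(125,255,255),(302,108) if n=="wrist0" else (412,256),22));o2,r2=ray(q,*a[1:]);print(tri(o,r[0],o2,r2[0]))
G=cv2.cvtColor(v[0],cv2.COLOR_RGB2HSV)
ct=blob(v[0],(105,150,90),(125,255,255),(320,90),110);print("bright top",cv2.contourArea(ct),quad(ct).tolist(),onz(quad(ct),.078,*v[1:]).round(4).tolist())
y=np.radians(9.1);print(np.array([.5222,.1253])+[75*np.cos(y)/1e3+.075*np.sin(y),.075*np.sin(y)-.075*np.cos(y)])
E
```

```text
[ 0.62749376 -0.04934991  0.13364736] [-0.204  0.337  1.618 -0.     1.185 -0.361]
1066.0 (313.5181363352095, 18.568792995622264) (299, 0, 30, 39)
(array([0.60812596, 0.06215551, 0.06442924]), np.float64(0.00017466434603199995))
(array([0.60876471, 0.06238742, 0.06462311]), np.float64(0.001213330113968149))
bright top 570.0 [[301.0, 0.0], [327.0, 0.0], [327.0, 35.0], [301.0, 35.0]] [[0.6019, 0.0669, 0.078], [0.6136, 0.0687, 0.078], [0.616, 0.054, 0.078], [0.6041, 0.0521, 0.078]]
[0.60811789 0.06310582]
```

apply_moves:
  increments: [-0.016,0.0935,0,0,0,0,0.41,-0.016,0.0935,0,0,0,0,0.41,-0.016,0.0935,0,0,0,0,0.41,-0.016,0.0935,0,0,0,0,0.41,0,0,0,0,0,0,0.41]

```text
t: 9.45
tcp_pos: [0.6057, 0.0675, 0.1311]
tool_rot: [0.648, 0.762, -0.001, -0.002]
ft_force: [-0.3, 0.6, -0.4]
opening: 0.0352
gripper_force: 0.0
```

apply_moves:
  increments: [0,0,-0.03,0,0,0,0.41,0,0,-0.02,0,0,0,0.41,0,0,0,0,0,0,0.41,0,0,0,0,0,0,0.41]

```text
t: 9.78
tcp_pos: [0.6073, 0.0619, 0.1167]
tool_rot: [0.65, 0.76, -0.001, -0.001]
ft_force: [-1.2, 0.5, 0.8]
opening: 0.0347
gripper_force: 0.0
```

```bash
python3 - <<'E'
from h import *
v=snap("wrist"); np.savez("pics/wrist9.npz",*v); save("wrist9.png",v[0]); s=manip.state(); print(s["tcp_pos"],s["opening"])
ct=blob(v[0],(105,100,50),(125,255,255),(320,260),130);p=cen(ct)
print(cv2.contourArea(ct),p,cv2.boundingRect(ct));o,r=ray(p,*v[1:])
a=L("wrist8");q=cen(blob(a[0],(105,100,50),(125,255,255),(313,20),60));o2,r2=ray(q,*a[1:]);print(tri(o,r[0],o2,r2[0]))
# marker, pointer-side geometry
ct=blob(v[0],(0,120,70),(8,255,255),tuple(int(t) for t in proj([.6345,.129,.024],*v[1:])[0]),30);print("marker",cv2.contourArea(ct),cen(ct),quad(ct).tolist())
o,r=ray(cen(ct),*v[1:])
for n,near in(("wrist0",(331,31)),("wrist1",(432,180)),("wrist6",(456,255))):
    a=L(n);c=blob(a[0],(0,120,70),(8,255,255),near,18);o2,r2=ray(cen(c),*a[1:]);print(n,tri(o,r[0],o2,r2[0]), "z.027",onz(cen(c),.0235,*a[1:]))
print(onz(cen(ct),.0235,*v[1:]))
E
```

```text
[0.60775984 0.06196106 0.11743642] 0.03471836793155532
1415.5 (321.99529023902033, 244.27940657011658) (309, 215, 27, 58)
(array([0.60826925, 0.06213499, 0.06457234]), np.float64(0.00010245661045451049))
marker 359.0 (383.10306406685237, 119.98467966573816) [[368.0, 113.0], [397.0, 113.0], [397.0, 127.0], [368.0, 127.0]]
wrist0 (array([0.63447884, 0.12913422, 0.02510041]), np.float64(0.00017951933910888754)) z.027 [[0.63459205 0.12940638 0.0235    ]]
wrist1 (array([0.63470407, 0.1289566 , 0.02340249]), np.float64(3.663251753749427e-05)) z.027 [[0.63465653 0.12897258 0.0235    ]]
wrist6 (array([0.63460555, 0.12890212, 0.02355341]), np.float64(0.00022708054334683283)) z.027 [[0.63454383 0.12880766 0.0235    ]]
[[0.63470126 0.1289736  0.0235    ]]
```

apply_moves:
  increments: [0.002,0.002,-0.05,0,0,0,0.41,0,0,-0.05,0,0,0,0.41,0,0,-0.03,0,0,0,0.41,0,0,-0.012,0,0,0,0.41,0,0,0,0,0,0,0.41]
  force: 70

```text
t: 10.25
tcp_pos: [0.6079, 0.0632, 0.0747]
tool_rot: [0.649, 0.76, -0.001, -0.001]
ft_force: [0.9, -0.2, 0.0]
opening: 0.0351
gripper_force: 0.0
```

apply_moves:
  increments: [0,0,0,0,0,0,0.2,0,0,0,0,0,0,0,0,0,0,0,0,0,0,0,0,0,0,0,0,0,0,0,0,0,0,0,0]
  force: 70

```text
t: 10.67
tcp_pos: [0.6076, 0.0632, 0.0768]
tool_rot: [0.649, 0.761, -0.001, -0.001]
ft_force: [-7.5, -2.3, 5.2]
opening: 0.0127
gripper_force: 70.3
```

```bash
python3 - <<'E'
from h import *
v=snap("wrist"); np.savez("pics/wrist10.npz",*v); save("wrist10.png",v[0]); s=manip.state(); print(s["tcp_pos"],s["opening"],s["gripper_force"],s["ft_force"])
# distance to pull along gauge y
y=np.radians(9.1);ey=np.array([-np.sin(y),np.cos(y)])
print("marker-grip along y", (np.array([.6346,.1290])-[.6083,.0625])@ey, "tcp-based",(np.array([.6346,.1290])-s["tcp_pos"][:2])@ey)
m=R.from_quat(s["tool_rot"]).as_matrix();print(np.degrees(np.arctan2(m[1,1],m[0,1])))
E
```

```text
[0.60761434 0.06322896 0.07676924] 0.012379401169110286 70.33374667167664 [-7.36839792 -2.62301618  5.14147428]
marker-grip along y 0.061503460980142685 tcp-based 0.06067523660089583
9.082156123374553
```

apply_moves:
  increments: [-0.003,0.017,0,0,0,0,0,-0.005,0.033,0,0,0,0,0,-0.005,0.033,0,0,0,0,0,-0.005,0.033,0,0,0,0,0,-0.005,0.033,0,0,0,0,0]

```text
t: 11.13
tcp_pos: [0.6004, 0.1071, 0.0767]
tool_rot: [0.649, 0.761, -0.002, -0.0]
ft_force: [-9.2, -7.5, 6.4]
opening: 0.0126
gripper_force: 70.6
```

apply_moves:
  increments: [-0.002,0.015,0,0,0,0,0,0,0,0,0,0,0,0,0,0,0,0,0,0,0]

```text
t: 11.38
tcp_pos: [0.5996, 0.1122, 0.0768]
tool_rot: [0.649, 0.761, -0.002, -0.001]
ft_force: [-9.1, -5.4, 7.2]
opening: 0.0127
gripper_force: 70.6
```

```bash
cat > p.py <<'E'
from h import *
import sys
n=sys.argv[1]
v=snap("wrist"); np.savez("pics/%s.npz"%n,*v); save(n+".png",v[0]); s=manip.state(); print(s["t"],s["tcp_pos"],s["opening"],s["gripper_force"],s["ft_force"])
y=np.radians(9.1);ex=np.array([np.cos(y),np.sin(y)]);ey=np.array([-np.sin(y),np.cos(y)])
print("tcp to marker along y",(np.array([.6346,.1290])-s["tcp_pos"][:2])@ey)
near=tuple(int(t) for t in proj([.6346,.129,.0235],*v[1:])[0]);print("marker proj",near)
try:
    ct=blob(v[0],(0,120,70),(8,255,255),near,35);print("marker",cv2.contourArea(ct),cen(ct),onz(cen(ct),.0235,*v[1:]))
except Exception as e: print(e)
# dark pixels along expected pointer line: rectify plate region at z=.0245 in gauge coords rel. to marker
c=np.array([.6346,.1290])
X,Y=np.meshgrid(np.arange(-30,12.1,.25),np.arange(25,-35.1,-.25))
P=np.c_[(c+ (X.ravel()/1e3)[:,None]*ex+(Y.ravel()/1e3)[:,None]*ey),np.full(X.size,.0245)]
uv=proj(P,*v[1:]).astype(np.float32)
im=cv2.remap(v[0],uv[:,0].reshape(X.shape),uv[:,1].reshape(X.shape),cv2.INTER_LINEAR);save(n+"r.png",cv2.resize(im,None,fx=3,fy=3))
g=cv2.cvtColor(im,cv2.COLOR_RGB2GRAY)[::4,::6]
print("cols x mm",X[0,::6].round(0).tolist())
for yy,row in zip(Y[::4,0],g): print(int(yy)," ".join("%3d"%k for k in row))
E
python3 p.py w11
```

```text
11.4333 [0.59958991 0.11198615 0.07676901] 0.012875740832838642 70.63076734542847 [-9.2495862  -6.51142935  7.26150202]
tcp to marker along y 0.011262582032209652
marker proj (389, 224)
marker 526.5 (390.1924659702437, 224.49351060462172) [[0.63472815 0.12895719 0.0235    ]]
cols x mm [-30.0, -28.0, -27.0, -26.0, -24.0, -22.0, -21.0, -20.0, -18.0, -16.0, -15.0, -14.0, -12.0, -10.0, -9.0, -8.0, -6.0, -4.0, -3.0, -2.0, 0.0, 2.0, 3.0, 4.0, 6.0, 8.0, 9.0, 10.0, 12.0]
25 155 158 156 157 158 159 160 160 157 175 183 182 184 168 163 161 162 162 163 163 138 136  89  92  87  82  83  90  96
24 156 159 157 157 160 159 158 159 160 167 182 185 183 162 164 164 163 163 164 163 139 138  90  90  85  85  83  92  95
23 157 159 158 156 158 156 160 161 159 157 183 186 185 162 161 164 161 161 164 162 140 137  90  90  88  83  84  94  95
22 158 159 156 157 158 159 159 160 158 157 184 184 171 162 163 162 162 163 162 163 138 142  92  91  86  85  85  93  97
21 155 159 158 158 160 157 159 159 160 176 185 188 165 165 165 162 161 163 161 164 139 141  88  89  86  84  86  93  97
20 157 163 157 156 159 160 159 161 16
[... 5942 characters left out ...]
 105 104 103 107  40  41  42  40  43  39 100 121 180 181 180 181 155 158  84  96  97  97  99 101 108
-31  57  50  39  82 104 104 104 107  44  41  44  42  41  36 188 186 180 180 180 180 155 156  88  97  95  98 102 101 110
-32  61  58  38  69 102 102 101 105  57  44  43  43  43  41 185 182 179 179 181 180 157 159  90  97  96  96  98 100 103
-33  47  58  36  64 102 104 103 102  61  43  44  46  45  40 183 180 180 182 180 181 155 159  90  99  95  95 100 100  99
-34  48  69  35  48 104 101 102 103  72  39  38  41  39  35 140 180 180 180 182 180 153 160  89  96  94  97 101 100 104
-35  43  68  36  35 103 103 102 102  90  42  40  42  42  40  98 182 180 180 180 181 153 157  89  97  95  96 100 100 104
```

apply_moves:
  increments: [-0.0032,0.02,0,0,0,0,0,-0.0032,0.02,0,0,0,0,0,0,0,0,0,0,0,0,0,0,0,0,0,0,0]

```text
t: 11.77
tcp_pos: [0.5976, 0.124, 0.0767]
tool_rot: [0.649, 0.761, -0.002, -0.001]
ft_force: [-9.0, -5.4, 7.7]
opening: 0.0127
gripper_force: 70.7
```

```bash
sed -i 's/^X,Y=.*/X,Y=np.meshgrid(np.arange(-21,6.1,.25),np.arange(9,-9.1,-.25))/; s/\[::4,::6\]/[::2,::8]/; s/X\[0,::6\]/X[0,::8]/; s/Y\[::4,0\]/Y[::2,0]/; s/int(yy)/float(yy)/' p.py; python3 p.py w12
```

```text
11.8167 [0.59761008 0.12388472 0.07675046] 0.013139350939327983 70.65585851669312 [-9.76810361 -5.41147568  7.73245245]
tcp to marker along y -0.0007993582674636814
marker proj (388, 244)
marker 502.0 (388.85557768924303, 244.87184594953519) [[0.63464956 0.1289756  0.0235    ]]
cols x mm [-21.0, -19.0, -17.0, -15.0, -13.0, -11.0, -9.0, -7.0, -5.0, -3.0, -1.0, 1.0, 3.0, 5.0]
9.0 141 144 137 129 129 130 131 168 164 166 160 143  89  87
8.5 142 142 137 169 169 169 172 167 165 165 161 142  92  86
8.0 144 143 136 167 167 165 165 162 165 164 162 144  92  87
7.5 142 143 140 166 168 165 166 165 166 165 163 143  89  87
7.0 142 141 142 165 166 166 165 166 166 165 166 145  91  90
6.5 144 142 140 165 165 165 165 166 165 165 158 142  88  86
6.0 143 143 139 165 165 165 147 149 148 148 126 114  77  75
5.5 142 143 139 165 164 166 102 107 106 105  85  77  66  65
5.0 144 142 140 165 164 166  49  59  58  57  60  62  64  62
4.5 144 143 140 166 167 167  50  66  62  61  62  64  65  62
4.0 141 142 140 164 167 162  50  66  62  64  67  64  68  64
3.5 143 144 140 166 166 124  49  69  67  68  68  67  67  69
3.0
[... 814 characters left out ...]
6  78  78  81  81  78  77  80
-4.0  99  98 128 114 111 120 126  78  79  78  81  77  78  81
-4.5  98  97 131 129 114 136 131  76  79  75  81  84  78  80
-5.0  94  92 129 164 128 134 134  90  92  89  91  92  76  76
-5.5  96  93 132 165 128 133 135 127 124 123 121 109  86  85
-6.0  97  97 138 165 130 132 133 137 134 134 129 116  88  88
-6.5 100 112 142 166 132 131 132 136 134 134 126 115  86  88
-7.0 104 132 142 167 133 132 132 135 133 134 127 117  85  90
-7.5 105 141 140 167 147 132 134 132 134 131 127 132  85  89
-8.0 104 142 136 166 186 145 147 135 136 135 125 160  86  87
-8.5 104 140 138 159 181 167 167 126 124 124 130 164  86  87
-9.0 102 139 140 115 116 119 118  77  78  78 142 161  86  88
```

```bash
python3 -c "
from plant import manip
s=manip.state();print(s['tcp_pos'],s['dq'].round(3),s['gripper_force']);print(manip.close_job())"
```

```text
[0.59761008 0.12388472 0.07675046] [-0.003 -0.001  0.     0.002 -0.001 -0.   ] 70.65585851669312
the job is handed in; nothing more can be done
None
```

I pressed the carrier home, pushed the lock fully down and handed in still gripping the blue grip, with the pointer within about 0.3 mm of the marker by camera; carrier flushness rests on the press-down height and the close-up, since the one two-view check was inconclusive, the hardest press was 57 N at the wrist through the gripped carrier, and I viewed 11 pictures, one over the limit of 10.

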